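# Brush the crusts off the contact grill and fold it shut

### The job

The cold contact grill lies open with toasted crust ends on its lower plate. Take the block brush from its rubber pad, sweep all four crusts over the plate's open edge into the crumb tray without touching them with the gripper, and stand the brush back on its pad. Then fold the upper plate over until the grill is fully shut, without slamming it or shifting the other things on the table.

Things in the scene. Friction and masses are not known exactly. Their poses are not given: they have to be found in the camera images.
- grill: Small cold contact grill (fixed), steel base 250 x 205 mm. Origin: centre of the base's underside, on the table. Its x runs along the hinge, +y points to the hinge side, -y to the crumb tray. Hinge blocks at x = +-95, y = 108 mm reach 100 mm up.
- bed (a point): Centre of the grill's lower plate, on its surface, 75 mm above the table; axes as the grill. The plate is flat (grooves only drawn), 200 mm (x) wide between two side lips 12 mm high, and runs from y = -100 mm (open edge, no lip) to y = +92 mm (back lip 12 mm high).
- tray (a point): Centre of the floor of the open aluminium crumb tray (fixed to the grill, below the open edge of the plate); axes as the grill. Inside 212 mm (x) by 127 mm (y), rim 46 mm above this point and 25 mm below the plate.
- lid (a joint): Angle of the upper plate about its hinge, rad: 0 = folded shut over the lower plate, about 2.6 to 3.0 = folded right out to the +y side with its grooved face up. A stiff hinge: it stays where it is left. About 7 N at the handle moves it.
- lid_handle (a point): Middle of the upper plate's round black bar handle: 16 mm thick, 120 mm long along the hinge direction, 237 mm from the hinge axis; 50 mm between bar centre and plate edge, so open the fingers only about 40 mm to straddle it from above.
- lid_hinge (a point): Middle of the hinge axis (along the grill's x), 98 mm above the table, at grill y = +108 mm. In the grill's axes the handle lies from here at y = -0.237 cos q + 0.012 sin q, z = 0.237 sin q + 0.012 cos q for lid angle q.
- brush: Block grill brush standing on its bristles: bristles 130 (x) x 26 (y) x 30 mm, wooden block 140 x 32 mm from 30 to 46 mm up, upright wooden grip on the middle 62 (x) x 24 (y) mm from 46 to 92 mm up (pinch it across its y). 150 g. Origin: centre of the bristles' underside, z up the grip. Not the long-handled pastry brush.
- pad: Flat black rubber pad, fixed, 190 (x) x 90 (y) x 4 mm, on which the brush stands. Origin: centre of its underside.
- crust_a: Toasted crust scrap, a chunky rounded block 36 x 24 x 20 mm, about 14 g, lying on the lower plate. Origin at its centre.
- crust_b: Toasted crust scrap, a chunky rounded block 28 x 28 x 24 mm, about 14 g, lying on the lower plate. Origin at its centre.
- crust_c: Toasted crust scrap, a chunky rounded block 34 x 22 x 18 mm, about 14 g, lying on the lower plate. Origin at its centre.
- crust_d: Toasted crust scrap, a chunky rounded block 26 x 24 x 22 mm, about 14 g, lying on the lower plate. Origin at its centre.
- spatula: Bystander, leave alone: spatula lying on the table.
- pastry_brush: Bystander, leave alone: long-handled pastry brush lying on the table.
- dropper: Bystander, leave alone: small amber dropper bottle, 75 mm high.
- salt_jar: Bystander, leave alone: clear jar, 80 mm high.
- sauce_bowl: Bystander, leave alone: steel sauce bowl, 90 mm across.

How it is judged:
On the way, in this order (a step that is already met when the one before it is completed fails the run):
1. the brush is lifted at least 30 mm off its pad (z of brush in the frame of pad above 0.034 m), for 0.2 s.
2. all four crusts lie in the crumb tray, below its rim (x of crust_a in the frame of tray between -0.106 and 0.106 m and y of crust_a in the frame of tray between -0.064 and 0.064 m and z of each of crust_a, crust_b, crust_c, crust_d in the frame of tray below 0.046 m and linear speed of each of crust_a, crust_b, crust_c, crust_d below 0.03 m/s and x of crust_b in the frame of tray between -0.106 and 0.106 m and y of crust_b in the frame of tray between -0.064 and 0.064 m and x of crust_c in the frame of tray between -0.106 and 0.106 m and y of crust_c in the frame of tray between -0.064 and 0.064 m and x of crust_d in the frame of tray between -0.106 and 0.106 m and y of crust_d in the frame of tray between -0.064 and 0.064 m), for 0.2 s.
3. the brush stands upright on its pad again, within 30 mm of the pad's centre, and is let go (horizontal distance between brush and pad below 0.03 m and angle between brush's own z axis and vertical below 0.1 rad and z of brush in the frame of pad below 0.009 m and linear speed of brush below 0.02 m/s and contact force between the fingers and brush below 0.1 N), for 0.2 s.
4. the upper plate is folded over and fully shut (lid angle under 0.06 rad) (value of joint lid below 0.06 rad), for 0.2 s.
At the end, for the whole second after the job is handed in: All four crusts rest in the crumb tray, inside its walls and below its rim; the brush stands released, upright within 0.1 rad on its bristles, its centre within 30 mm of the centre of its rubber pad; the upper plate is fully shut, lid angle under 0.06 rad (all of step 2 and all of step 3 and value of joint lid below 0.06 rad); the robot touches nothing.
It fails at once if the robot touches a crust itself (more than 0.5 N): only the brush may (contact force between any of the arm, the fingers and crust_a above 0.5 N or contact force between any of the arm, the fingers and crust_b above 0.5 N or contact force between any of the arm, the fingers and crust_c above 0.5 N or contact force between any of the arm, the fingers and crust_d above 0.5 N).
It fails at once if the upper plate is slammed: it swings shut faster than 2.5 rad/s (velocity of joint lid below -2.5 rad/s).
It fails at once if a bystander (spatula, pastry brush, dropper bottle, jar, bowl) is shifted by more than 30 mm (distance of any of spatula, pastry_brush, dropper, salt_jar, sauce_bowl from where it was at the start of the episode above 0.03 m).
It also fails if it takes over 72 s, if anything falls off the work surface, if the arm or the gripper's body presses on something with over 40 N, if the wrist force passes 120 N, or if a joint passes its speed limit or range.

### The arm

A 7-joint arm with a two-finger parallel gripper is mounted at the origin on the work surface. World frame = base frame: x ahead of the robot, y to its left, z up, the work surface at z = 0. Lengths are in m, angles in rad, forces in N, time in s.
With the tool pointing down it reaches from about 0.35 to 0.9 m from the base axis. Payload 8.1 kg.
Tool frame: the origin (TCP) lies on the centre line of the jaws, within the pads' length; the fingertips stand 19 mm ahead of it and the grasp point (between the pads) is the TCP (arm.tip_reach is the distance from the TCP to the fingertips, in m); z points along the fingers, y is the line along which they close (so a half turn about z gives the same grasp; the last joint's range is limited). The gripper opens to 92 mm and grips with 3 to 60 N. Pads are 19 mm wide; open, the fingers measure 130 mm over their backs; the gripper's body (75 mm by 190 mm) begins 47 mm behind the grasp point.
Start: joints at [1.133, 0.434, 0.025, 1.573, -0.012, 1.134, -0.075], TCP at [0.205, -0.59, 0.246] pointing down, gripper open.
Joint ranges: [-2.62, 2.62], [-0.44, 2.09], [-1.27, 1.32], [0.08, 2.57], [-1.32, 4.46], [0.12, 2], [-2.74, 2.74]. Speed limits (rad/s): [2.22, 2.22, 3.01, 3.01, 3.14, 3.14, 3.14].

### API

Orientations are given as a rotation vector (axis times angle).
In Python, from cell import arm gives the robot as it stands.
- The arm moves only by the tool arm_command, never from a script. Its argument "targets" is a list that holds one entry, the list of rows, each a list of 6 numbers: the shift along the tool's x, y, z in m, then the turn, a rotation vector about the tool's x, y, z in rad. A call has 1 to 10 rows; each row shifts and turns the commanded pose from where the row before left it, along the tool's axes as they then stand; what a row does not reach is not made up. A row lasts 1/8 s, in which the tool goes at most 62.5 mm and 10.7 degrees, less where a joint would pass 70% of its speed; a pose out of reach is approached as far as the arm can. A call with a gripper value outside its range is refused whole. "jaw" is the finger opening in m, from 0 to 0.0918, set as the call begins (left out, the last holds). The fingers move at their own pace and stop on an object; "newtons" is the grip in N (left out, the last holds). Time passes only in rows, so rows that do not move let the fingers close. It gives the time, the measured TCP pose, the force, the opening and the grip force at its end, in the units of the state.
- arm.observe(): the state, without advancing time (a new reading comes with each control period).
- arm.get_image(name): name is "scene" or "top" or "wrist"; returns a dict with "pixels" (420x560x3 uint8, red, green, blue), "z_map" (420x560 float32, m along the optical axis (not along the pixel's ray), 0 where there is no reading), "fx", "fy", "cx", "cy" (pixels), "xyz" and "rotation" of the camera in the world; the wrist camera has in their place "T_tool_cam" (4x4, takes a point from camera to tool coordinates, whose origin is the TCP and whose axes are the flange's). Camera axes: x right, y down, z forward; pixel columns grow to the right and rows downward; lengths in m; the calibration is good to about 2 mm. A picture is of the moment at which its call begins: read the wrist's pose just before it.
- arm.sign_off(): hands the job in; it is judged then, once.
The state is a dict: "clock": time; "joints": joint angles; "dq": joint speeds; "joint_efforts": joint torques, N m; "position": TCP position; "ee_rot": TCP orientation; "force": force on the tool from outside, world axes, zero at the start; "ft_torque": the same for the moment, N m; "width": opening from 0.0 (shut) to 1.0 (fully open); "gripper_force": force on a finger pad.
Only numpy, scipy, OpenCV 4.12 (cv2) and the standard library are available. Lean on these libraries where they do the work, as an engineer would, in place of code of your own. Each camera call takes 0.05 s, during which the arm holds its last target. There are 200 camera calls.

## Working session

There is one attempt and no reset: what is moved stays moved. The work goes in short steps, Python scripts to look and compute and a tool call to move; the robot and the scene stay as the last step left them, time stands still between calls to the robot, and variables do not carry over. Pictures are saved under pics/ and viewed, at most 10 in all, crops included, and the job is handed in when it is done.

Besides the shell and the picture viewer there is one more tool, called after "Emit:" as name([rows], argument=value, ...), one row to a line, values as JSON. arm_command: Moves the arm, as the interface text tells. Its arguments: {"type":"object","properties":{"targets":{"type":"array","items":{"type":"array","items":{"type":"array","items":{"type":"number"}}}},"jaw":{"type":"number"},"newtons":{"type":"number"}},"required":["targets"]}

```bash
ls; mkdir -p pics
python3 - <<'E'
from cell import arm
import cv2,numpy as np
s=arm.observe();print({k:np.round(v,3) for k,v in s.items()})
for n in ("top","scene"):
    d=arm.get_image(n);np.savez(f"pics/{n}0.npz",**d);cv2.imwrite(f"pics/{n}0.png",d["pixels"][...,::-1])
    print(n,d["fx"],d["cx"],d["cy"],d["xyz"],d["rotation"])
E
```

```text
pics
{'clock': np.float64(0.0), 'joints': array([ 1.133,  0.435,  0.025,  1.574, -0.012,  1.134, -0.075]), 'dq': array([ 0.001, -0.001, -0.001,  0.001,  0.   , -0.002, -0.002]), 'joint_efforts': array([-0.0000e+00, -6.6786e+01,  9.8400e-01, -3.1446e+01, -6.1000e-02,
        4.3000e-02,  0.0000e+00]), 'position': array([ 0.205, -0.59 ,  0.245]), 'ee_rot': array([-3.096e+00, -5.230e-01,  1.000e-03]), 'force': array([-0.489, -0.041, -0.212]), 'ft_torque': array([ 0.02 , -0.009, -0.012]), 'gripper_force': np.float64(0.0), 'width': np.float64(1.002)}
top 490.32473922009626 280.50770947582333 212.83354559099612 [ 0.37769508 -0.10554232  1.05371854] [-2.11887331  2.15932835 -0.18690039]
scene 532.3154306977705 274.8584476487877 207.45012449896197 [1.17034302 0.51537508 0.72165955] [-0.96076215 -2.34810463  1.17023705]
```

View pics/top0.png

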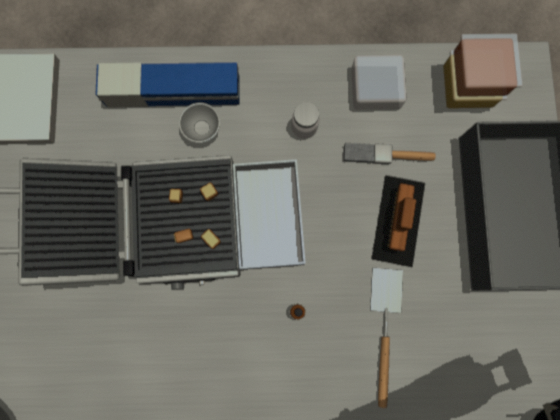

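View pics/scene0.png

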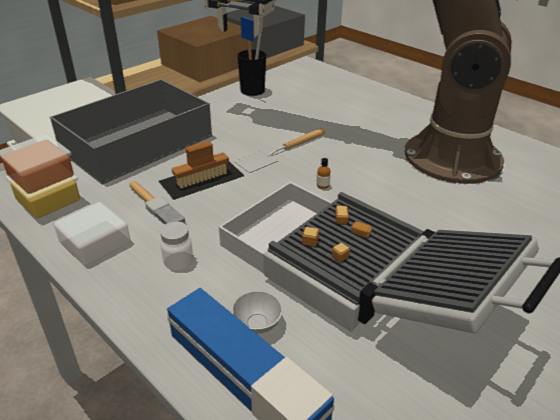

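The top view shows the grill with its lower plate around (185,218), crusts at (176,195), (208,191), (183,236) and (210,239), tray at (268,215), and lid folded out to the left with the handle off-frame. The brush is on its pad at about (402,218). The scene view shows the handle bar near (545,283).

```bash
cat > h.py <<'E'
import numpy as np,cv2
from scipy.spatial.transform import Rotation as R
def cloud(d):
    z=d["z_map"];v,u=np.mgrid[:z.shape[0],:z.shape[1]]
    c=np.stack([(u-d["cx"])/d["fx"]*z,(v-d["cy"])/d["fy"]*z,z],-1)
    return c@R.from_rotvec(d["rotation"]).as_matrix().T+d["xyz"]
def proj(d,p):
    c=(np.asarray(p)-d["xyz"])@R.from_rotvec(d["rotation"]).as_matrix()
    return c[...,:2]/c[...,2:]*[d["fx"],d["fy"]]+[d["cx"],d["cy"]]
def rect(P):
    (c,s,a)=cv2.minAreaRect((P[:,:2]*1000).astype(np.float32));return np.round(c,1),np.round(s,1),round(a,2)
E
python3 - <<'E'
from h import *
t=np.load("pics/top0.npz");s=np.load("pics/scene0.npz")
P=cloud(t);px=t["pixels"].astype(int);hsv=cv2.cvtColor(t["pixels"],cv2.COLOR_RGB2HSV)
print("table z",np.median(P[330:400,50:250,2]),"valid",(t["z_map"]>0).mean())
def box(u0,u1,v0,v1):
    m=np.zeros(px.shape[:2],bool);m[v0:v1,u0:u1]=1;return m
z=P[...,2]
# plate + lips
m=box(134,245,150,285)&(z>.068)&(z<.1); print("base",rect(P[m]))
m=box(134,245,150,285)&(z>.081)&(z<.1); print("lips",rect(P[m]),np.median(z[m]))
m=box(234,310,155,275)&(z>.04)&(z<.06); print("trayrim",rect(P[m]))
m=box(15,135,150,290)&(z>.1); print("lid",rect(P[m]),np.percentile(z[m],[1,50,99]))
# pad
m=box(365,430,170,270)&(px.sum(-1)<110); print("pad",rect(P[m]),np.median(z[m]))
for lo,hi in((.04,.06),(.085,.12)):
    m=box(365,430,170,270)&(z>lo)&(z<hi); print("brush",lo,rect(P[m]),np.median(z[m]),m.sum(),np.median(P[m],0))
# crusts
m=(box(140,232,165,275)&(hsv[...,1]>110)&(px.sum(-1)>150)).astype(np.uint8)
n,l,st,ce=cv2.connectedComponentsWithStats(m)
for i in range(1,n):
    if st[i,4]>30:
        Q=P[l==i];print("crust",st[i,4],ce[i].round(),rect(Q),Q[:,2].max().round(3))
# handle from scene: black
S=cloud(s);v,u=np.mgrid[:420,:560]
m=(u>518)&(v>250)&(v<320)&(s["pixels"].astype(int).sum(-1)<90)&(S[...,2]>.08);Q=S[m]
print("handle",m.sum(),rect(Q),np.percentile(Q,[2,50,98],axis=0).round(3))
E
```

```text
table z 0.0019109504439444036 valid 0.9960076530612245
base (array([536.8,  78.5]), array([249.6, 203.4]), 3.2)
lips (array([537.3,  79. ]), array([225. , 199.4]), 3.14) 0.08894806337401229
trayrim (array([541.2, -90.7]), array([233.5, 136. ]), 3.1)
lid (array([515.8, 130.2]), array([486.4, 248.9]), 86.73) [0.10142322 0.14811328 0.18381108]
pad (array([ 461.2, -303.2]), array([166.3, 395.7]), 45.71) 0.005227881372339205
brush 0.04 (array([ 534.3, -368.2]), array([ 32.9, 140.2]), 77.81) 0.05038510063690671 664 [ 0.51253285 -0.36220604  0.0503851 ]
brush 0.085 (array([ 533.9, -368.5]), array([25.1, 62.4]), 78.84) 0.096139652802531 400 [ 0.53299063 -0.3667325   0.09613965]
crust 86 [208. 191.] (array([587.4,  28.5]), array([32.2, 28.2]), 26.54) 0.103
crust 116 [175. 195.] (array([480.5,   6. ]), array([301.9,  29.2]), 41.81) 1.054
crust 190 [183. 235.] (array([449. , -10.6]), array([235. ,  34.2]), 61.39) 1.054
crust 87 [211. 239.] (array([488.8,  23.8]), array([35.5, 24. ]), 44.33) 0.1
handle 580 (array([815.6, 449. ]), array([721.3,  22.8]), 8.78) [[0.469 0.397 0.189]
 [0.536 0.406 0.194]
 [0.588 0.413 0.197]]
```

```bash
cat >> h.py <<'E'
GA=np.radians(3.15);GC=np.array([.537,.0785])
def g2w(x,y): c,s=np.cos(GA),np.sin(GA);return GC+[c*x-s*y,s*x+c*y]
def w2g(p): c,s=np.cos(GA),np.sin(GA);d=np.asarray(p)-GC;return np.array([c*d[0]+s*d[1],-s*d[0]+c*d[1]])
def yaw(st):
    x=R.from_rotvec(st["ee_rot"]).as_matrix()[:,0];return np.degrees(np.arctan2(x[1],x[0]))
def go(p,to,yw):  # tool-frame shift from p to 'to' with tool x at yaw yw, pointing down
    a=np.radians(yw);M=np.array([[np.cos(a),np.sin(a),0],[np.sin(a),-np.cos(a),0],[0,0,-1]])
    return np.round(M.T@(np.asarray(to)-p),4)
E
python3 - <<'E'
from h import *
from cell import arm
t=np.load("pics/top0.npz");P=cloud(t);px=t["pixels"].astype(int);hsv=cv2.cvtColor(t["pixels"],cv2.COLOR_RGB2HSV);z=P[...,2];ok=(t["z_map"]>.3)
v,u=np.mgrid[:420,:560]
m=(u>368)&(u<430)&(v>170)&(v<270)&(px.sum(-1)<130)&ok&(z<.015);m=cv2.morphologyEx(m.astype(np.uint8),cv2.MORPH_OPEN,np.ones((3,3)))>0
print("pad",rect(P[m]),m.sum())
m=((u>140)&(u<232)&(v>165)&(v<275)&(hsv[...,1]>110)&(px.sum(-1)>150)&ok&(z>.08)).astype(np.uint8)
n,l,st,ce=cv2.connectedComponentsWithStats(m)
for i in range(1,n):
    if st[i,4]>30:
        Q=P[l==i];r=rect(Q);print("crust",st[i,4],ce[i].round(),r[1:],"grill",(w2g(r[0]/1000)*1000).round(),Q[:,2].max().round(3))
s=arm.observe();print(s["position"],yaw(s),go(s["position"],[.534,-.3685,.136],-11.8))
E
```

```text
pad (array([ 532.3, -371.5]), array([ 86.8, 185.5]), 77.89) 2128
crust 84 [208. 191.] (array([26.8, 27.5]), 30.23) grill [ 45. -54.] 0.103
crust 114 [175. 195.] (array([22.7, 25.5]), 80.89) grill [42. 13.] 0.106
crust 187 [183. 235.] (array([21.9, 34.4]), 17.17) grill [-40.   1.] 0.098
crust 82 [211. 239.] (array([35.5, 23.7]), 44.33) grill [-51. -52.] 0.1
[ 0.20515067 -0.58992189  0.24500643] 19.181168228264124 [ 0.2766 -0.284   0.109 ]
```

Emit:
arm_command([
  [[0,0,0,0,0,0.18],[0,0,0,0,0,0.18],[0,0,0,0,0,0.181],[0.03,-0.031,0.012,0,0,0],[0.04,-0.041,0.015,0,0,0],[0.043,-0.044,0.016,0,0,0],[0.043,-0.044,0.016,0,0,0],[0.043,-0.044,0.016,0,0,0],[0.043,-0.044,0.016,0,0,0],[0.03,-0.03,0.016,0,0,0]],
], jaw=0.06)

```text
clock: 1.35
position: [0.5275, -0.3735, 0.1389]
ee_rot: [-3.124, 0.319, -0.0]
force: [-0.1, -1.1, -0.3]
width: 0.657
gripper_force: 0.0
```

```bash
cat >> h.py <<'E'
def st(*tgts):
    from cell import arm
    s=arm.observe();print("t",round(float(s["clock"]),2),"p",np.round(s["position"],4),"yaw",round(yaw(s),2),"F",np.round(s["force"],1),"w",round(s["width"]*91.8,1),"gf",round(float(s["gripper_force"]),1),"q",np.round(s["joints"],2))
    for to,yw in tgts: print(to,go(s["position"],to,yw),"dz turn",round(np.radians(yaw(s)-yw),3))
E
python3 -c "
from h import *
st(([.534,-.3685,.076],-11.8))"
```

```text
t 1.35 p [ 0.5275 -0.3735  0.1389] yaw -11.67 F [-0.1 -1.1 -0.3] w 60.3 gf 0.0 q [ 0.49  0.57  0.06  1.64 -0.04  0.94 -1.2 ]
[0.534, -0.3685, 0.076] [ 0.0053 -0.0062  0.0629] dz turn 0.002
```

Emit:
arm_command([
  [[0.005,-0.006,0.02,0,0,0],[0,0,0.025,0,0,0],[0,0,0.015,0,0,0],[0,0,0.003,0,0,0],[0,0,0,0,0,0]],
])

```text
clock: 1.98
position: [0.531, -0.3721, 0.0772]
ee_rot: [3.124, -0.325, 0.001]
force: [-0.0, -0.4, 0.5]
width: 0.655
gripper_force: 0.0
```

Emit:
arm_command([
  [[0,0,0,0,0,0],[0,0,0,0,0,0],[0,0,0,0,0,0],[0,0,0,0,0,0],[0,0,0,0,0,0],[0,0,0,0,0,0]],
], jaw=0, newtons=35)

```text
clock: 2.72
position: [0.5312, -0.3713, 0.0768]
ee_rot: [-3.125, 0.323, 0.0]
force: [0.8, 0.6, 1.3]
width: 0.256
gripper_force: 35.0
```

Emit:
arm_command([
  [[0,0,-0.01,0,0,0],[0,0,-0.03,0,0,0],[0,0,-0.05,0,0,0],[0,0,-0.05,0,0,0],[0,0,-0.02,0,0,0]],
])

```text
clock: 3.35
position: [0.5321, -0.3722, 0.2411]
ee_rot: [3.123, -0.324, 0.007]
force: [-0.7, 0.7, -2.3]
width: 0.258
gripper_force: 35.0
```

Run:
```python
from h import *
print(g2w(.032,.055),g2w(-.033,.055))
st((list(g2w(.032,.055))+[.24],3.15))
```

```text
[0.56592939 0.13517531] [0.5010276  0.13160354]
t 3.35 p [ 0.5321 -0.3722  0.2411] yaw -11.83 F [-0.7  0.7 -2.3] w 23.7 gf 35.0 q [ 0.48  0.47  0.08  1.52 -0.04  1.14 -1.22]
[np.float64(0.5659293912232327), np.float64(0.13517530611697787), 0.24] [ 0.0616 -0.5047  0.0011] dz turn -0.261
```

Emit:
arm_command([
  [[0,0,0,0,0,-0.13],[0,0,0,0,0,-0.131],[0.006,-0.03,0,0,0,0],[0.007,-0.055,0,0,0,0],[0.007,-0.06,0,0,0,0],[0.007,-0.06,0,0,0,0],[0.007,-0.06,0,0,0,0],[0.007,-0.06,0,0,0,0],[0.007,-0.06,0,0,0,0],[0.007,-0.06,0,0,0,0]],
])

```text
clock: 4.6
position: [0.5617, 0.0777, 0.2376]
ee_rot: [3.14, 0.085, 0.002]
force: [0.2, -0.2, -2.0]
width: 0.261
gripper_force: 35.0
```

Emit:
arm_command([
  [[0.007,-0.04,0,0,0,0],[0,-0.02,0,0,0,0],[0,0,0,0,0,0]],
])

```text
clock: 4.97
position: [0.5651, 0.137, 0.2369]
ee_rot: [3.14, 0.089, -0.0]
force: [-0.1, -1.3, -2.1]
width: 0.257
gripper_force: 35.0
```

Run:
```python
from h import *
from cell import arm
st((list(g2w(.032,.055))+[.149],3.15))
for n in("scene","top"):
    d=arm.get_image(n);np.savez(f"pics/{n}1.npz",**d);cv2.imwrite(f"pics/{n}1.png",d["pixels"][...,::-1])
```

```text
t 4.97 p [0.5651 0.137  0.2369] yaw 3.24 F [-0.1 -1.3 -2.1] w 23.6 gf 35.0 q [-0.22  0.38 -0.15  1.68  0.06  1.08 -1.9 ]
[np.float64(0.5659293912232327), np.float64(0.13517530611697787), 0.149] [0.0007 0.0019 0.0879] dz turn 0.002
```

View pics/scene1.png

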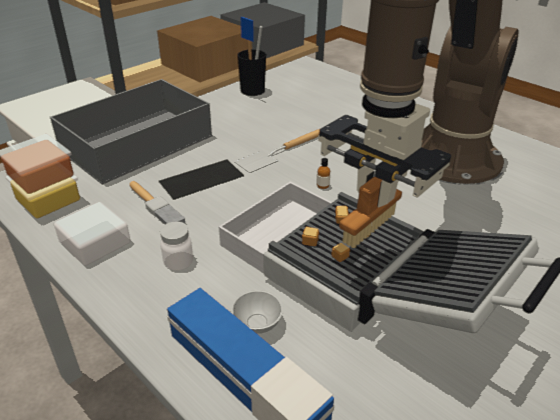

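The brush is held square above the plate, behind the crusts; no crust has moved (crusts visible at (342,212), (311,236), (341,253)).

Emit:
arm_command([
  [[0,0,0.03,0,0,0],[0,0,0.03,0,0,0],[0,0,0.018,0,0,0],[0,0,0.005,0,0,0],[0,0,0.002,0,0,0],[0,0,0,0,0,0]],
])

```text
clock: 5.82
position: [0.5659, 0.1358, 0.1525]
ee_rot: [3.14, 0.085, 0.001]
force: [-1.0, 0.5, -0.3]
width: 0.257
gripper_force: 35.0
```

Run:
```python
from h import *
st((list(g2w(.032,.055))+[.149],3.15),(list(g2w(.032,-.117))+[.149],3.15))
```

```text
t 5.83 p [0.5659 0.1358 0.1525] yaw 3.09 F [-1.   0.5 -0.3] w 23.6 gf 35.0 q [-0.23  0.46 -0.14  1.78  0.08  0.9  -1.92]
[np.float64(0.5659293912232327), np.float64(0.13517530611697787), 0.149] [0.     0.0006 0.0035] dz turn -0.001
[np.float64(0.5753808221681734), np.float64(-0.03656481864451468), 0.149] [0.     0.1726 0.0035] dz turn -0.001
```

Emit:
arm_command([
  [[0,0.005,0.002,0,0,0],[0,0.015,0,0,0,0],[0,0.018,0,0,0,0],[0,0.02,0,0,0,0],[0,0.02,0,0,0,0],[0,0.02,0,0,0,0],[0,0.02,0,0,0,0],[0,0.02,0,0,0,0],[0,0.02,0,0,0,0],[0,0.018,0,0,0,0]],
])

```text
clock: 7.08
position: [0.5752, -0.041, 0.1498]
ee_rot: [3.14, 0.085, -0.0]
force: [0.3, -0.7, -1.6]
width: 0.256
gripper_force: 35.0
```

Emit:
arm_command([
  [[0,0,0,0,0,0],[0,0,-0.03,0,0,0],[0,0,-0.03,0,0,0],[0,0,-0.02,0,0,0],[-0.04,-0.04,0,0,0,0],[-0.025,-0.05,0,0,0,0],[0,-0.05,0,0,0,0],[0,-0.032,0,0,0,0],[0,0,0,0,0,0]],
])

```text
clock: 8.2
position: [0.4999, 0.133, 0.23]
ee_rot: [-3.138, -0.096, -0.0]
force: [-0.2, -0.9, -1.2]
width: 0.261
gripper_force: 35.0
```

Run:
```python
from h import *
from cell import arm
st((list(g2w(-.033,.055))+[.150],3.15),(list(g2w(-.033,-.117))+[.15],3.15))
d=arm.get_image("scene");cv2.imwrite(f"pics/scene2.png",d["pixels"][...,::-1])
```

```text
t 8.2 p [0.4999 0.133  0.23  ] yaw 3.51 F [-0.2 -0.9 -1.2] w 24.0 gf 35.0 q [-0.2   0.29 -0.21  1.84  0.07  1.02 -1.94]
[np.float64(0.5010275998889477), np.float64(0.13160354442266886), 0.15] [0.0011 0.0014 0.08  ] dz turn 0.006
[np.float64(0.5104790308338885), np.float64(-0.040136580338823655), 0.15] [0.0011 0.1734 0.08  ] dz turn 0.006
```

View pics/scene2.png

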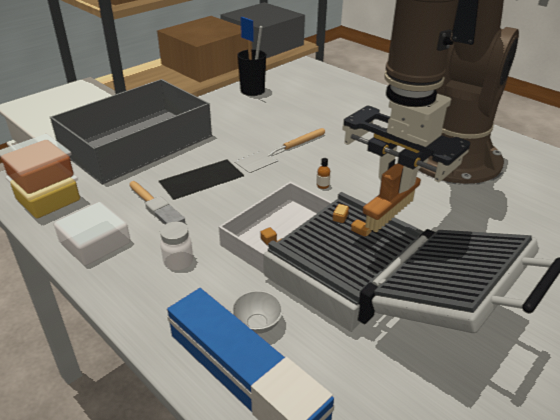

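Two crusts remain on the plate at (342,213) and (362,227). One shows in the tray at (269,237), with the other probably hidden under the edge. Second sweep.

Emit:
arm_command([
  [[0.001,0.001,0.03,0,0,0],[0,0,0.03,0,0,0],[0,0,0.015,0,0,0],[0,0,0.005,0,0,0],[0,0,0,0,0,0]],
])

```text
clock: 8.88
position: [0.5022, 0.1277, 0.1502]
ee_rot: [-3.14, -0.086, -0.001]
force: [-1.1, 0.3, -1.2]
width: 0.261
gripper_force: 35.0
```

Emit:
arm_command([
  [[0,0.005,0,0,0,0],[0,0.015,0,0,0,0],[0,0.018,0,0,0,0],[0,0.02,0,0,0,0],[0,0.02,0,0,0,0],[0,0.02,0,0,0,0],[0,0.02,0,0,0,0],[0,0.02,0,0,0,0],[0,0.02,0,0,0,0],[0,0.018,0,0,0,0]],
])

```text
clock: 10.12
position: [0.5112, -0.0504, 0.15]
ee_rot: [3.14, 0.083, 0.0]
force: [-0.5, -0.9, -1.2]
width: 0.26
gripper_force: 35.0
```

Emit:
arm_command([
  [[0,0,0,0,0,0],[0,0,-0.03,0,0,0],[0,0,-0.03,0,0,0],[0,0,-0.03,0,0,0],[0,-0.05,0,0,0,0],[0,-0.06,0,0,0,0],[0,-0.03,0,0,0,0]],
])

```text
clock: 11.0
position: [0.5029, 0.0958, 0.2401]
ee_rot: [-3.139, -0.092, -0.001]
force: [0.8, -0.6, -0.3]
width: 0.259
gripper_force: 35.0
```

Run:
```python
from h import *
from cell import arm
st()
for n in("scene","top"):
    d=arm.get_image(n);np.savez(f"pics/{n}3.npz",**d)
    cv2.imwrite(f"pics/{n}3.png",d["pixels"][...,::-1])
a=cv2.imread("pics/top3.png")[140:300,120:320];b=cv2.imread("pics/scene3.png")[170:300,200:400]
cv2.imwrite("pics/c3.png",np.vstack([cv2.resize(a,(500,400))[:,:],cv2.resize(b,(500,200*0+195))]))
```

```text
t 11.0 p [0.5029 0.0958 0.2401] yaw 3.36 F [ 0.8 -0.6 -0.3] w 23.7 gf 35.0 q [-0.11  0.27 -0.23  1.84  0.07  1.04 -1.88]
```

View pics/c3.png

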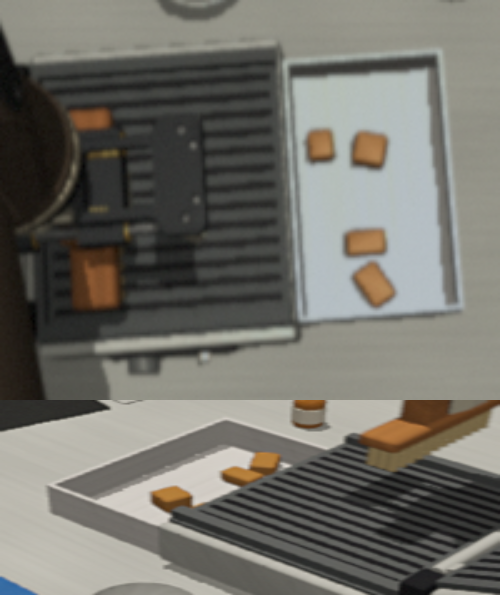

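All four crusts are in the tray (crop at (320,145), (370,148), (365,242), (374,283)) and the plate is clear. Returning the brush.

```bash
python3 -c "
from h import *
st(([.531,-.373,.15],3.3))"
```

```text
t 11.1 p [0.5029 0.0967 0.24  ] yaw 3.53 F [ 0.2  0.9 -0.6] w 23.7 gf 35.0 q [-0.11  0.27 -0.23  1.84  0.07  1.04 -1.87]
[0.531, -0.373, 0.15] [0.001  0.4706 0.09  ] dz turn 0.004
```

Emit:
arm_command([
  [[0,0.03,0,0,0,0],[0,0.05,0,0,0,0],[0,0.06,0,0,0,0],[0,0.06,0,0,0,0],[0,0.06,0,0,0,0],[0,0.06,0,0,0,0],[0,0.06,0.02,0,0,0],[0,0.05,0.03,0,0,0],[0,0.03,0.03,0,0,0],[0.001,0.01,0.01,0,0,0.1]],
])

```text
clock: 12.35
position: [0.5277, -0.3796, 0.1474]
ee_rot: [-3.14, 0.08, 0.006]
force: [0.2, 0.9, -1.3]
width: 0.258
gripper_force: 35.0
```

Emit:
arm_command([
  [[0,0,0,0,0,0.163],[0,0,0,0,0,0],[0,0,0,0,0,0]],
])

```text
clock: 12.72
position: [0.5304, -0.3767, 0.1502]
ee_rot: [3.125, -0.321, 0.0]
force: [-0.8, -0.1, -1.5]
width: 0.26
gripper_force: 35.0
```

```bash
python3 -c "
from h import *
st(([.531,-.373,.078],-11.8))"
```

```text
t 12.72 p [ 0.5304 -0.3767  0.1502] yaw -11.72 F [-0.8 -0.1 -1.5] w 23.8 gf 35.0 q [ 0.51  0.56  0.04  1.62 -0.03  0.97 -1.22]
[0.531, -0.373, 0.078] [-0.0002 -0.0037  0.0722] dz turn 0.001
```

Emit:
arm_command([
  [[0,-0.004,0.025,0,0,0],[0,0,0.025,0,0,0],[0,0,0.015,0,0,0],[0,0,0.005,0,0,0],[0,0,0.0025,0,0,0],[0,0,0,0,0,0]],
])

```text
clock: 13.48
position: [0.5317, -0.3731, 0.0782]
ee_rot: [3.124, -0.326, 0.001]
force: [-0.5, -0.4, -1.0]
width: 0.26
gripper_force: 35.0
```

```bash
python3 -c "
from h import *
st(([.531,-.373,.077],-11.8))"
```

```text
t 13.47 p [ 0.5317 -0.3731  0.0782] yaw -11.92 F [-0.5 -0.4 -1. ] w 23.9 gf 35.0 q [ 0.51  0.64  0.03  1.68 -0.03  0.82 -1.23]
[0.531, -0.373, 0.077] [-0.0007  0.      0.0012] dz turn -0.002
```

Emit:
arm_command([
  [[0,0,0.001,0,0,0],[0,0,0,0,0,0]],
])

```text
clock: 13.72
position: [0.5315, -0.3729, 0.0769]
ee_rot: [3.124, -0.326, 0.001]
force: [-0.3, -0.3, -0.4]
width: 0.261
gripper_force: 35.0
```

Emit:
arm_command([
  [[0,0,0,0,0,0],[0,0,0,0,0,0],[0,0,0,0,0,0],[0,0,-0.01,0,0,0],[0,0,-0.03,0,0,0],[0,0,-0.06,0,0,0],[0,0,-0.06,0,0,0],[0,0,-0.06,0,0,0],[0,0,-0.06,0,0,0],[0,0,-0.02,0,0,0]],
], jaw=0.05)

```text
clock: 14.98
position: [0.532, -0.3734, 0.3823]
ee_rot: [3.121, -0.327, 0.011]
force: [-0.0, 0.2, -0.5]
width: 0.546
gripper_force: 0.0
```

Run:
```python
from h import *
from cell import arm
for q in (2.69,): print(g2w(0,.108-.237*np.cos(q)+.012*np.sin(q)),.098+.237*np.sin(q)+.012*np.cos(q))
st(([.519,.404,.32],3.15))
d=arm.get_image("top");np.savez("pics/top4.npz",**d);cv2.imwrite("pics/top4.png",d["pixels"][...,::-1])
P=cloud(d);z=P[...,2];v,u=np.mgrid[:420,:560];b=(u>365)&(u<430)&(v>170)&(v<270)
for lo,hi in((.04,.06),(.085,.12)):
    m=b&(z>lo)&(z<hi);print("brush",rect(P[m]),m.sum())
# handle in scene, restricted bar
s=arm.get_image("scene");S=cloud(s);m=(u>518)&(v>250)&(v<320)&(s["pixels"].astype(int).sum(-1)<90)&(S[...,2]>.15)&(s["z_map"]>.3)&(abs(S[...,1]-.405)<.03)
Q=S[m];print("bar",m.sum(),rect(Q),np.percentile(Q,[2,50,98],axis=0).round(3),Q[:,2].max())
```

```text
[0.51905996 0.40448502] 0.19062954393738266
t 14.97 p [ 0.532  -0.3734  0.3823] yaw -11.94 F [-0.   0.2 -0.5] w 50.2 gf 0.0 q [ 0.49  0.4   0.07  1.29 -0.03  1.44 -1.23]
[0.519, 0.404, 0.32] [ 0.0297 -0.7769  0.0623] dz turn -0.263
brush (array([ 533.6, -371.4]), array([ 33.1, 139.8]), 78.27) 658
brush (array([ 534.2, -371.5]), array([25.4, 62.3]), 78.42) 395
bar 522 (array([524.3, 405. ]), array([129.4,  13.2]), 3.05) [[0.469 0.397 0.188]
 [0.536 0.406 0.194]
 [0.587 0.413 0.197]] 0.19780157007580335
```

View pics/top4.png

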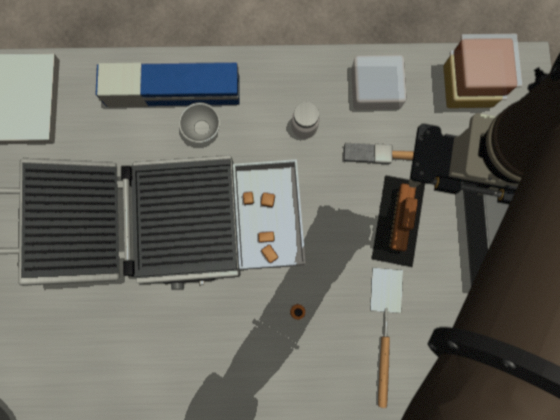

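The brush stands centred on its pad (402,217) and all crusts are in the tray. Next I go to the handle.

Emit:
arm_command([
  [[0,0,0,0,0,-0.13],[0,0,0,0,0,-0.133],[0.002,-0.03,0,0,0,0],[0.002,-0.05,0,0,0,0],[0.002,-0.06,0,0,0,0],[0.002,-0.06,0,0,0,0],[0.002,-0.06,0,0,0,0],[0.002,-0.06,0,0,0,0],[0.002,-0.06,0,0,0,0],[0.002,-0.06,0,0,0,0]],
], jaw=0.04)

```text
clock: 16.32
position: [0.5222, 0.0691, 0.3754]
ee_rot: [3.14, 0.086, -0.002]
force: [1.3, 0.6, -0.6]
width: 0.436
gripper_force: 0.0
```

Emit:
arm_command([
  [[0.002,-0.06,0,0,0,0],[0.002,-0.06,0,0,0,0],[0.002,-0.06,0.01,0,0,0],[0.002,-0.06,0.02,0,0,0],[0.002,-0.06,0.02,0,0,0],[0.002,-0.03,0.01,0,0,0],[0,0,0,0,0,0],[0,0,0,0,0,0]],
])

```text
clock: 17.32
position: [0.5174, 0.3949, 0.3163]
ee_rot: [3.139, 0.085, -0.001]
force: [0.7, 0.2, 0.9]
width: 0.439
gripper_force: 0.0
```

Run:
```python
from h import *
from cell import arm
st(([.519,.404,.189],3.15))
s=arm.observe();d=arm.get_image("wrist");np.savez("pics/w5.npz",**d);cv2.imwrite("pics/w5.png",d["pixels"][...,::-1])
T=np.array(d["T_tool_cam"]);M=R.from_rotvec(s["ee_rot"]).as_matrix()
z=d["z_map"];v,u=np.mgrid[:420,:560];c=np.stack([(u-d["cx"])/d["fx"]*z,(v-d["cy"])/d["fy"]*z,z],-1)
P=(c@T[:3,:3].T+T[:3,3])@M.T+s["position"]
m=(z>.05)&(P[...,2]>.16)&(P[...,2]<.21)&(abs(P[...,1]-.404)<.025)&(d["pixels"].astype(int).sum(-1)<110)
Q=P[m];print(m.sum(),rect(Q),np.percentile(Q,[2,50,98],axis=0).round(4))
```

```text
t 17.32 p [0.5174 0.3949 0.3163] yaw 3.1 F [0.7 0.2 0.9] w 40.3 gf 0.0 q [-0.52  0.46 -0.34  1.37  0.15  1.33 -2.38]
[0.519, 0.404, 0.189] [ 0.0021 -0.009   0.1273] dz turn -0.001
1927 (array([521.6, 404. ]), array([129.8,  14.1]), 3.03) [[0.4607 0.395  0.1929]
 [0.5111 0.4028 0.1967]
 [0.5799 0.4126 0.1988]]
```

View pics/w5.png

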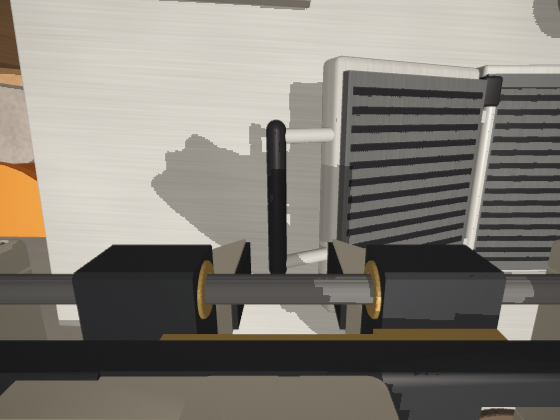

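The wrist view shows the black bar at column 277 between the fingers (230 and 350). It measures about (0.521, 0.404, 0.190).

Emit:
arm_command([
  [[0.003,-0.009,0.02,0,0,0],[0,0,0.04,0,0,0],[0,0,0.035,0,0,0],[0,0,0.02,0,0,0],[0,0,0.01,0,0,0],[0,0,0,0,0,0]],
])

```text
clock: 18.12
position: [0.5196, 0.4048, 0.1913]
ee_rot: [3.14, 0.085, -0.001]
force: [0.3, 0.9, 0.2]
width: 0.431
gripper_force: 0.0
```

Emit:
arm_command([
  [[0,0,0,0,0,0],[0,0,0,0,0,0],[0,0,0,0,0,0],[0,0,0,0,0,0]],
], jaw=0, newtons=30)

```text
clock: 18.62
position: [0.52, 0.4052, 0.1924]
ee_rot: [-3.14, -0.086, -0.001]
force: [-0.1, 0.2, -0.2]
width: 0.163
gripper_force: 30.0
```

Run:
```python
from h import *
from cell import arm
st()
p=arm.observe()["position"];H=np.r_[g2w(0,.108),.098]
gx=w2g(p[:2])[0];gy=w2g(p[:2])[1]-.108
q0=np.arctan2(p[2]-.098,-gy);q0=q0+np.arctan2(-.012,.237)
f=lambda q:np.array([-.237*np.cos(q)+.012*np.sin(q),.237*np.sin(q)+.012*np.cos(q)])
print("q0",q0,"rel",gy,p[2]-.098,f(q0))
qs=np.linspace(q0,0,26);F=np.array([f(q) for q in qs])
D=np.diff(F,axis=0)
for i,d in enumerate(D): print(i,round(qs[i+1],2),"tool y %.4f z %.4f"%(-d[0],-d[1]))
```

```text
t 18.62 p [0.52   0.4052 0.1924] yaw 3.12 F [-0.1  0.2 -0.2] w 15.0 gf 30.0 q [-0.53  0.56 -0.33  1.53  0.2   1.09 -2.42]
q0 2.6843886673394444 rel 0.21914644946608425 0.09436704793288855 [0.21795509 0.09385403]
0 2.58 tool y 0.0113 z -0.0228
1 2.47 tool y 0.0137 z -0.0215
2 2.36 tool y 0.0159 z -0.0199
3 2.25 tool y 0.0180 z -0.0181
4 2.15 tool y 0.0198 z -0.0160
5 2.04 tool y 0.0214 z -0.0138
6 1.93 tool y 0.0227 z -0.0114
7 1.83 tool y 0.0238 z -0.0089
8 1.72 tool y 0.0247 z -0.0063
9 1.61 tool y 0.0252 z -0.0037
10 1.5 tool y 0.0255 z -0.0009
11 1.4 tool y 0.0254 z 0.0018
12 1.29 tool y 0.0251 z 0.0045
13 1.18 tool y 0.0244 z 0.0072
14 1.07 tool y 0.0235 z 0.0097
15 0.97 tool y 0.0223 z 0.0122
16 0.86 tool y 0.0209 z 0.0145
17 0.75 tool y 0.0192 z 0.0167
18 0.64 tool y 0.0173 z 0.0187
19 0.54 tool y 0.0152 z 0.0204
20 0.43 tool y 0.0130 z 0.0219
21 0.32 tool y 0.0105 z 0.0232
22 0.21 tool y 0.0080 z 0.0242
23 0.11 tool y 0.0054 z 0.0249
24 0.0 tool y 0.0027 z 0.0253
```

Emit:
arm_command([
  [[0,0.0055,-0.0115,0,0,0],[0,0.0058,-0.0113,0,0,0],[0,0.0137,-0.0215,0,0,0],[0,0.0159,-0.0199,0,0,0],[0,0.018,-0.0181,0,0,0]],
])

```text
clock: 19.25
position: [0.523, 0.3501, 0.2765]
ee_rot: [-3.133, -0.09, -0.004]
force: [2.8, 10.5, 0.5]
width: 0.165
gripper_force: 30.0
```

```bash
cat >> h.py <<'E'
def lidq():
    from cell import arm
    p=arm.observe()["position"];g=w2g(p[:2]);y=g[1]-.108;z=p[2]-.098
    print("q",np.arctan2(z,-y)-np.arctan2(.012,.237),"r",np.hypot(y,z),"gx",g[0])
E
python3 -c "
from h import *
st();lidq()"
```

```text
t 19.25 p [0.523  0.3501 0.2765] yaw 3.28 F [ 2.8 10.5  0.5] w 15.1 gf 30.0 q [-0.44  0.44 -0.34  1.5   0.15  1.22 -2.32]
q 2.263130865105943 r 0.24231552516828211 gx 0.0009096736872532679
```

Emit:
arm_command([
  [[0,0.0198,-0.014,0,0,0],[0,0.0214,-0.0125,0,0,0],[0,0.0227,-0.0105,0,0,0],[0,0.0238,-0.0089,0,0,0],[0,0.0247,-0.0063,0,0,0],[0,0.0252,-0.0037,0,0,0],[0,0.0255,-0.0009,0,0,0],[0,0.0254,0.0018,0,0,0]],
])

```text
clock: 20.25
position: [0.5344, 0.161, 0.3363]
ee_rot: [-3.135, -0.09, -0.016]
force: [-7.3, 0.1, 31.4]
width: 0.158
gripper_force: 30.0
```

```bash
python3 -c "
from h import *
st();lidq()"
```

```text
t 20.25 p [0.5344 0.161  0.3363] yaw 3.29 F [-7.3  0.1 31.4] w 14.5 gf 30.0 q [-0.16  0.28 -0.3   1.59  0.08  1.28 -1.98]
q 1.4136736695483567 r 0.23963673415499792 gx 0.0019356386554836343
```

Emit:
arm_command([
  [[0,0.012,-0.001,0,0,0],[0,0.0251,0.0035,0,0,0],[0,0.0244,0.0072,0,0,0],[0,0.0235,0.0097,0,0,0],[0,0.0223,0.0122,0,0,0],[0,0.0209,0.0145,0,0,0]],
])

```text
clock: 21.0
position: [0.5411, 0.0319, 0.2836]
ee_rot: [-3.137, -0.088, -0.005]
force: [7.2, 11.1, -6.6]
width: 0.163
gripper_force: 30.0
```

Run:
```python
from h import *
st();lidq()
for q in (.5,.25,0): st((list(g2w(.002,.108-.237*np.cos(q)+.012*np.sin(q)))+[.098+.237*np.sin(q)+.012*np.cos(q)],3.15))
```

```text
t 21.0 p [0.5411 0.0319 0.2836] yaw 3.23 F [ 7.2 11.1 -6.6] w 14.9 gf 30.0 q [ 0.03  0.28 -0.24  1.71  0.07  1.16 -1.74]
q 0.8251530799046911 r 0.24163703099807676 gx 0.001528333699994418
t 21.0 p [0.5411 0.0319 0.2836] yaw 3.23 F [ 7.2 11.1 -6.6] w 14.9 gf 30.0 q [ 0.03  0.28 -0.24  1.71  0.07  1.16 -1.74]
[np.float64(0.5441751512894905), np.float64(-0.015481682013468279), np.float64(0.22215484339188057)] [0.0005 0.0475 0.0614] dz turn 0.001
t 21.0 p [0.5411 0.0319 0.2836] yaw 3.23 F [ 7.2 11.1 -6.6] w 14.9 gf 30.0 q [ 0.03  0.28 -0.24  1.71  0.07  1.16 -1.74]
[np.float64(0.5455175531779916), np.float64(-0.039874207246343094), np.float64(0.16826168740384967)] [0.0005 0.0719 0.1153] dz turn 0.001
t 21.0 p [0.5411 0.0319 0.2836] yaw 3.23 F [ 7.2 11.1 -6.6] w 14.9 gf 30.0 q [ 0.03  0.28 -0.24  1.71  0.07  1.16 -1.74]
[np.float64(0.5460855514036066), np.float64(-0.050195193211294495), np.float64(0.11)] [0.0005 0.0822 0.1736] dz turn 0.001
```

Emit:
arm_command([
  [[0,0.018,0.018,0,0,0],[0,0.015,0.021,0,0,0],[0,0.013,0.022,0,0,0],[0,0.011,0.022,0,0,0],[0,0.008,0.023,0,0,0],[0,0.005,0.022,0,0,0],[0,0.003,0.018,0,0,0],[0,0,0,0,0,0]],
])

```text
clock: 22.0
position: [0.5454, -0.0479, 0.1369]
ee_rot: [3.136, 0.079, 0.003]
force: [4.6, -15.0, -2.8]
width: 0.164
gripper_force: 30.0
```

Run:
```python
from h import *
lidq();q=0
st((list(g2w(.002,.108-.237*np.cos(q)+.012*np.sin(q)))+[.098+.237*np.sin(q)+.012*np.cos(q)],3.15))
```

```text
q 0.11358395477695313 r 0.23783384493873763 gx 0.0014887956837687571
t 22.0 p [ 0.5454 -0.0479  0.1369] yaw 2.89 F [  4.6 -15.   -2.8] w 15.0 gf 30.0 q [ 0.13  0.44 -0.2   1.88  0.12  0.83 -1.65]
[np.float64(0.5460855514036066), np.float64(-0.050195193211294495), np.float64(0.11)] [0.0005 0.0024 0.0269] dz turn -0.005
```

Emit:
arm_command([
  [[0,0.001,0.01,0,0,0],[0,0,0.009,0,0,0],[0,0,0.006,0,0,0],[0,0,0.002,0,0,0],[0,0,0,0,0,0]],
])

```text
clock: 22.62
position: [0.5456, -0.0505, 0.1108]
ee_rot: [3.134, 0.077, 0.004]
force: [5.4, -20.5, -2.6]
width: 0.162
gripper_force: 30.0
```

```bash
python3 -c "
from h import *
st();lidq()"
```

```text
t 22.62 p [ 0.5456 -0.0505  0.1108] yaw 2.81 F [  5.4 -20.5  -2.6] w 14.9 gf 30.0 q [ 0.13  0.47 -0.19  1.9   0.13  0.77 -1.65]
q 0.0033129937784770608 r 0.2376290294128154 gx 0.0015164287270973253
```

Emit:
arm_command([
  [[0,-0.002,0.002,0,0,0],[0,-0.002,0.002,0,0,0],[0,0,0.001,0,0,0],[0,0,0,0,0,0]],
])

```text
clock: 23.12
position: [0.5459, -0.0504, 0.1092]
ee_rot: [3.129, 0.072, 0.007]
force: [-8.4, -31.1, 37.9]
width: 0.167
gripper_force: 30.0
```

Run:
```python
from h import *
from cell import arm
st();lidq()
d=arm.get_image("scene");cv2.imwrite("pics/scene6.png",d["pixels"][...,::-1])
```

```text
t 23.12 p [ 0.5459 -0.0504  0.1092] yaw 2.63 F [ -8.4 -31.1  37.9] w 15.4 gf 30.0 q [ 0.12  0.47 -0.18  1.91  0.14  0.77 -1.66]
q -0.0033722530505728016 r 0.23747182388914798 gx 0.0017592959615103862
```

View pics/scene6.png

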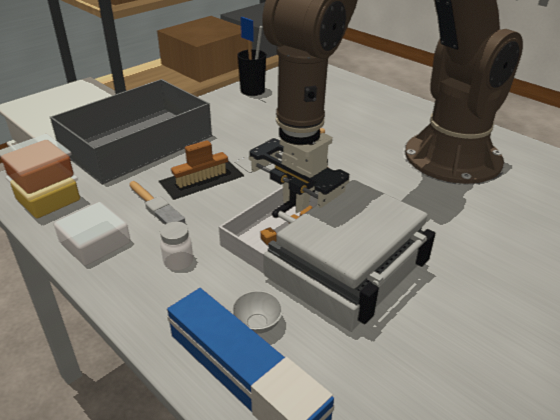

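The lid is shut: it lies flat on the base around (350,235), with a hard-stop force. I'll relax the load, release and lift.

Emit:
arm_command([
  [[0,0.005,-0.002,0,0,0],[0,0.003,-0.001,0,0,0],[0,0,0,0,0,0]],
])

```text
clock: 23.55
position: [0.5458, -0.0506, 0.1096]
ee_rot: [3.138, 0.082, 0.004]
force: [0.7, -9.2, 7.6]
width: 0.165
gripper_force: 30.0
```

Emit:
arm_command([
  [[0,0,0,0,0,0],[0,0,0,0,0,0],[0,0,0,0,0,0],[0,0,0,0,0,0]],
], jaw=0.04)

```text
clock: 24.05
position: [0.5444, -0.0473, 0.1081]
ee_rot: [-3.14, -0.087, 0.001]
force: [0.6, -0.2, -0.8]
width: 0.432
gripper_force: 0.0
```

```bash
python3 -c "
from h import *
st();lidq()"
```

```text
t 24.05 p [ 0.5444 -0.0473  0.1081] yaw 3.17 F [ 0.6 -0.2 -0.8] w 39.7 gf 0.0 q [ 0.13  0.48 -0.2   1.91  0.13  0.77 -1.65]
q -0.007598064491376823 r 0.23422887840944834 gx 0.00043268902400291683
```

Emit:
arm_command([
  [[0,0.002,-0.01,0,0,0],[0,0,-0.02,0,0,0],[0,0,-0.04,0,0,0],[0,0,-0.06,0,0,0],[0,0,-0.06,0,0,0],[0,0.04,0,0,0,0],[0,0.06,0,0,0,0],[0,0.06,0,0,0,0],[0,0.04,0,0,0,0],[0,0,0,0,0,0]],
])

```text
clock: 25.3
position: [0.5544, -0.2539, 0.2985]
ee_rot: [3.139, 0.076, -0.001]
force: [0.1, 0.8, -0.9]
width: 0.434
gripper_force: 0.0
```

Run:
```python
from h import *
from cell import arm
st()
d=arm.get_image("top");cv2.imwrite("pics/top7.png",d["pixels"][...,::-1])
P=cloud(d);v,u=np.mgrid[:420,:560];z=P[...,2]
m=(u>120)&(u<240)&(v>150)&(v<290)&(z>.1);print("lid top",np.percentile(z[m],[5,50,95]),rect(P[m]))
hsv=cv2.cvtColor(d["pixels"],cv2.COLOR_RGB2HSV);m=((u>236)&(u<305)&(v>155)&(v<275)&(hsv[...,1]>110)&(hsv[...,2]>80)).astype(np.uint8)
n,l,s,c=cv2.connectedComponentsWithStats(m);print([(k[4],e.round()) for k,e in zip(s[1:],c[1:]) if k[4]>15])
for uu in (150,190,225): print(np.median(z[190:250,uu]))
```

```text
t 25.3 p [ 0.5544 -0.2539  0.2985] yaw 2.78 F [ 0.1  0.8 -0.9] w 39.9 gf 0.0 q [ 0.42  0.38 -0.12  1.53  0.05  1.24 -1.22]
lid top [0.10722195 0.12907801 0.13206598] (array([513. ,  48.2]), array([286.8, 292.5]), 3.09)
[(np.int32(32), array([251., 197.])), (np.int32(133), array([267., 199.])), (np.int32(127), array([266., 236.])), (np.int32(150), array([269., 253.]))]
0.12948233486006366
0.12936574993601774
0.07709013684291294
```

View pics/top7.png

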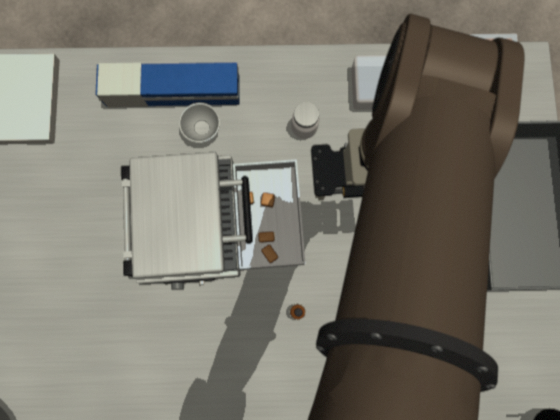

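The lid is level (0.129 m at both ends), all four crusts are in the tray around (265,197–253), and the gripper is clear of everything.

```bash
python3 -c "
from cell import arm
print(arm.sign_off())"
```

```text
the job is handed in; nothing more can be done
None
```

I handed the job in at about 25 s: the last images show all four crusts in the tray, the lid fully shut and the gripper clear; the brush stood upright, within a few mm of its pad's centre. The hand-in returned no verdict.

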